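# Stand a centrifuge tube up in a tilting cup

## Robot

A 6-joint arm with a two-finger parallel gripper is mounted at the origin on a cart in front of the work surface, level with it; the furniture and walls round the work are solid. World frame = base frame: x ahead of the robot, y to its left, z up, the work surface at z = 0. Lengths are in m, angles in rad, forces in N, time in s.
With the tool pointing down it reaches from about 0.3 to 0.875 m from the base axis. Payload 6.4 kg.
Tool frame: the origin (TCP) lies between the finger pads; the fingertips stand 19 mm ahead of it and the grasp point (between the pads) is the TCP (ctrl.tips_ahead is the z of the fingertips in the tool frame, in m); z points along the fingers, y is the line along which they close (so a half turn about z gives the same grasp; the last joint's range is limited). The gripper opens to 85 mm and grips with 20 to 120 N. Pads are 22 mm wide; open, the fingers measure 114 mm over their backs; the gripper's body (76 mm by 85 mm) begins 54 mm behind the grasp point. The pads swing forward as they close: fully open they stand 13 mm farther back than shut.
Start: joints at [-0.206, 0.181, 1.607, -0, 1.354, -0.206], TCP at [0.575, 0, 0.25] pointing down, gripper open.
Joint ranges: [-2.99, 2.99], [-0.89, 2.07], [0.3, 2.58], [-1.14, 4.28], [0, 2.63], [-3.12, 3.12]. Speed limits (rad/s): [2.57, 2.57, 3.01, 3.14, 3.14, 3.14].

## Interface

Orientations are given as a unit quaternion [w, x, y, z].
In Python, from bench import readout, vision, ctrl gives the robot as it stands.
- The arm moves only by the tool play_rows, never from a script. Its arguments are lists of equal length, an entry for each row: "xyz": the shift along the tool's x, y, z in mm, a list of three; "rot": the turn, a rotation vector about the tool's x, y, z in rad, a list of three; "grip": the opening, from 0 (shut) to 1 (fully open). In form: {"xyz": [[x, y, z], ...], "rot": [[rx, ry, rz], ...], "grip": [grip, ...]}. A call has exactly 10 rows; each row is the pose to reach, as a shift and turn from the pose commanded when the call began, along the tool's axes at that moment; what a row does not reach only later rows make up. A row lasts 1/8 s, in which the tool goes at most 62.5 mm and 10.7 degrees, less where a joint would pass 70% of its speed; a pose out of reach is approached as far as the arm can. A call with a gripper value outside its range is refused whole. The fingers move at their own pace and stop on an object; the grip force is fixed at half the most. Time passes only in rows, so rows that repeat a pose let the fingers close, or fill a call up. It gives the time, the measured TCP pose, the force, the opening and the grip force at its end, in the units of the state.
- readout.get_obs(): the state, without advancing time (a new reading comes with each control period).
- vision.camera(name): name is "scene" or "side" or "wrist"; returns a dict with "color" (480x640x3 uint8, red, green, blue), "depth" (480x640 float32, m along the optical axis (not along the pixel's ray), 0 where there is no reading), "camera_matrix" (3x3 intrinsics, pixels), "extrinsics" (4x4, takes a point from camera to world coordinates); the wrist camera has in their place "hand_eye" (4x4, takes a point from camera to tool coordinates, whose origin is the TCP and whose axes are the flange's). Camera axes: x right, y down, z forward; pixel columns grow to the right and rows downward; lengths in m; the calibration is good to about 2 mm. A picture is of the moment at which its call begins: read the wrist's pose just before it.
- ctrl.hand_in(): hands the job in; it is judged then, once.
The state is a dict: "time_s": time; "q": joint angles; "dq": joint speeds; "joint_efforts": joint torques, N m; "eef_pos": TCP position; "eef_rot": TCP orientation; "wrist_force": force on the tool from outside, world axes, zero at the start; "torque": the same for the moment, N m; "opening": opening from 0.0 (shut) to 1.0 (fully open); "grasp_force": force on a finger pad.
Only numpy, scipy, OpenCV 4.12 (cv2) and the standard library are available. Lean on these libraries where they do the work, as an engineer would, in place of code of your own. Each camera call takes 0.05 s, during which the arm holds its last target. There are 200 camera calls.

## Task

Lay the red-capped tube in the V-shaped cradle of the green blocks, conical tip towards the lowered blue cup, and let go of it there with its tip just short of the cup. Then, with the cup still lowered, slide the tube along the cradle until its tip is fully home in the cup, and swing the cup fully upright with the lever with the yellow knob, so that the tube stands in it. Leave the blue-capped tubes, the bottle and the timer where they are.

Things in the scene. Friction and masses are not known exactly. Their poses are not given: they have to be found in the camera images.
- red_tube (a point): Centre of the loose 15 ml tube with the RED screw cap, 112 mm long, about 20 g. z axis along the tube from the conical tip (56 mm behind this point) to the cap's end (56 mm ahead). Barrel 16.5 mm in diameter, tapering over the last 22 mm to the tip; cap 21 mm in diameter, 14 mm long. As it lies, its middle is about 9 mm over the bench.
- red_tube_tip (a point): The end of the red-capped tube's conical tip, on its axis (56 mm along -z from red_tube); same axes.
- blue_tube_a (a point): Centre of a tube of the same kind and size with a BLUE cap, lying beside the red one: neighbours' middles stand about 95 mm apart, with 25 mm or more free between the barrels where they come closest. z axis from tip to cap. To be left alone.
- blue_tube_b (a point): Centre of the second blue-capped tube, as blue_tube_a.
- cradle (a point): Fixed holder: aluminium base plate with two green V-blocks in line, then the blue cup. This point is on the common axis of cradle and cup, at the mouth of the lowered cup, 48 mm over the bench. x axis level, along the cradle INTO the lowered cup; z up; y to the lever's side. Lay the tube with its tip 5 to 20 mm before this point. Front V-block at x = -34 to -5 mm, edges 4 mm below the axis.
- cradle_gap (a point): Point on the cradle's axis 59 mm before the cup's mouth (axes as cradle), in the middle of the 50 mm gap between the V-blocks (cradle x = -84 to -34 mm), where fingers have room beside and 40 mm below the axis. A tube lying in both blocks has its axis within 3 mm of this height and line.
- cradle_rear (a point): Point on the cradle's axis above the middle of the rear V-block (axes as cradle; cradle x = -138 to -84 mm, top edges 5 mm below the axis). Its 90 degree groove is 3 mm deeper than the front one's, so that the cap rides in it and the tube lies level. Once slid home, the tube's tip is 45 to 50 mm inside the cup's mouth and its cap's end 62 to 67 mm before the mouth.
- pivot (a point): The cup's pivot, a level shaft along the cradle's y, on the axis 30 mm beyond the lowered cup's mouth (axes as cradle). Bearing posts 56 mm high stand here at y = -23, 23 and 52 mm. The base plate (8 mm thick) runs from 170 mm before this point to 75 mm beyond it, y = -35 to 61 mm.
- cup_floor (a point): Centre of the inner floor of the blue cup: 50 mm deep, 18.6 mm wide inside, 25 mm outside, mouth flared to 25 mm inside, conical bottom like the tip. z axis from floor to mouth: level, towards the cradle, when lowered; straight up when upright. Upright, its rim is 78 mm over the bench and the tube's cap reaches about 140 mm.
- tilt_cup (a joint): Angle of the cup: 0 = lowered, mouth facing the cradle; 1.571 = fully upright, at its stop. It is stiff (about 0.1 N m) and stays where it is left.
- lever_knob (a point): Centre of the yellow ball, 20 mm in diameter, on the lever (8 mm steel bar) that turns the cup; 70 mm from the pivot shaft, 72 mm to the +y side of the cradle's axis. Cup lowered: 69 mm above and 12 mm behind (cradle -x) the pivot. Cup upright: 12 mm above and 69 mm ahead (+x) of it. Pushing it along +x and then down with 2 to 3 N swings the cup up.
- bottle: Small bottle with a blue cap, 47 mm in diameter, 90 mm high, standing some 14 cm from the cradle on the side away from the lever; origin at the centre of its underside. To be left where it is.
- timer: White laboratory timer, 62 x 66 x 20 mm, lying some 11 cm from the cradle on the lever's side, near the end away from the cup; origin at the centre of its underside. To be left where it is.
There are look-alikes about, which are no part of the job. Leave any pink look-alike of the part that bears red_tube alone.

How it is judged:
By the outcome, as a careful person would: the job done as asked, in the order asked, and still so for the second after the job is handed in, with the robot touching nothing.
It also fails if it takes over 69 s, if anything falls off the work surface, if the arm or the gripper's body presses on something with over 40 N, if the wrist force passes 120 N, or if a joint passes its speed limit or range.

## Working session

There is one attempt and no reset: what is moved stays moved. The work goes in short steps, Python scripts to look and compute and a tool call to move; the robot and the scene stay as the last step left them, time stands still between calls to the robot, and variables do not carry over. Pictures are saved under pics/ and viewed, at most 10 in all, crops included, and the job is handed in when it is done.

Besides the shell and the picture viewer there is one more tool, called after "Call:" as name(argument=value, ...), one argument or row to a line, values as JSON. play_rows: Moves the arm, as the interface text tells. Its arguments: {"type":"object","properties":{"xyz":{"type":"array","items":{"type":"array","items":{"type":"number"}}},"rot":{"type":"array","items":{"type":"array","items":{"type":"number"}}},"grip":{"type":"array","items":{"type":"number"}}},"required":["xyz","rot","grip"]}

```bash
mkdir -p pics; cat > h.py <<'E'
import numpy as np, cv2
from bench import readout, vision, ctrl
from scipy.spatial.transform import Rotation as R
def pose():
    o=readout.get_obs(); q=np.array(o["eef_rot"]); T=np.eye(4)
    T[:3,:3]=R.from_quat(q[[1,2,3,0]]).as_matrix(); T[:3,3]=o["eef_pos"]; return T
def cam(n):
    T=pose(); c=vision.camera(n)
    c["E"]=np.array(c["extrinsics"]) if "extrinsics" in c else T@np.array(c["hand_eye"])
    return c
def cloud(c):
    d=c["depth"]; K=np.array(c["camera_matrix"]); v,u=np.mgrid[:480,:640]
    P=np.stack([(u-K[0,2])/K[0,0]*d,(v-K[1,2])/K[1,1]*d,d,np.ones_like(d)],-1)
    W=(P@c["E"].T)[...,:3]; W[d==0]=np.nan; return W
def plane(c,uv,z):
    K=np.array(c["camera_matrix"]); uv=np.atleast_2d(uv).astype(float)
    r=np.c_[uv,np.ones(len(uv))]@np.linalg.inv(K).T@c["E"][:3,:3].T; o=c["E"][:3,3]
    return o+r*((z-o[2])/r[:,2])[:,None]
def proj(c,P):
    K=np.array(c["camera_matrix"]); p=(np.atleast_2d(P)-c["E"][:3,3])@c["E"][:3,:3]@K.T; return p[:,:2]/p[:,2:]
def save(c,n): cv2.imwrite(f"pics/{n}.png",c["color"][...,::-1])
E
python3 - <<'E'
from h import *
print(pose()); print(np.array(vision.camera("wrist")["hand_eye"]))
ims=[]
for n in ["scene","wrist"]:
    c=cam(n); save(c,n+"0"); np.save(n+"0",c,allow_pickle=True); print(n,c["E"][:3,3])
E
```

```text
[[ 1.97310686e-05  9.99998563e-01 -1.69510696e-03  5.74494948e-01]
 [ 9.99999943e-01 -1.91598631e-05  3.36988717e-04  1.03596979e-04]
 [ 3.36955755e-04 -1.69511351e-03 -9.99998507e-01  2.49389753e-01]
 [ 0.00000000e+00  0.00000000e+00  0.00000000e+00  1.00000000e+00]]
[[-2.26764652e-04 -9.53455667e-01 -3.01533148e-01  7.84158851e-02]
 [ 9.99999960e-01 -1.65358955e-04 -2.29169531e-04 -1.50623256e-04]
 [ 1.68641782e-04 -3.01533187e-01  9.53455667e-01 -1.24210194e-01]
 [ 0.00000000e+00  0.00000000e+00  0.00000000e+00  1.00000000e+00]]
scene [-0.27172751  0.74774514  0.86263489]
wrist [0.57457389 0.07847947 0.37371075]
```

View pics/scene0.png

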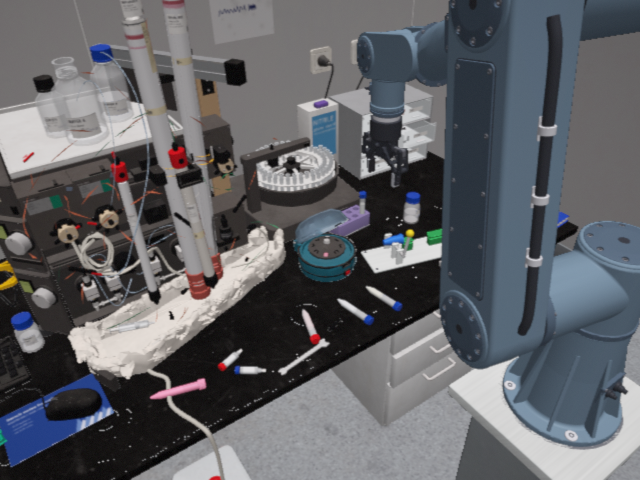

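View pics/wrist0.png

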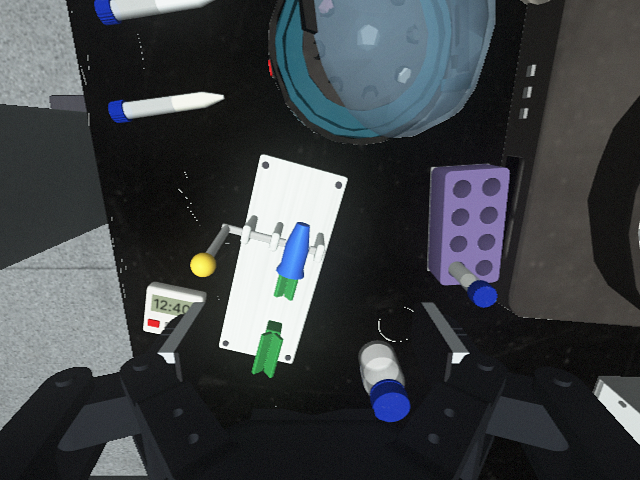

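The scene picture shows the red-capped tube at about (311,325), the blue-capped ones at (357,312) and (384,297), and a small red-capped vial and a pink look-alike at the lower left. The wrist picture shows the cradle: white plate (220-348, 155-362), cup at (293,250), green V-blocks at (287,285) and (268,350), knob at (203,265).

```bash
python3 - <<'E'
from h import *
c=np.load("wrist0.npy",allow_pickle=True).item(); W=cloud(c); im=c["color"].astype(int)
hsv=cv2.cvtColor(c["color"],cv2.COLOR_RGB2HSV)
m=((W[...,2]>.004)&(W[...,2]<.013)&(hsv[...,1]<40)&(hsv[...,2]>150)).astype(np.uint8)
n,l,s,_=cv2.connectedComponentsWithStats(m); k=1+np.argmax(s[1:,4]); P=W[l==k]
print("platez",np.median(P[:,2]))
r=cv2.minAreaRect((P[:,:2]*1000).astype(np.float32)); print(r); print(cv2.boxPoints(r))
def comp(lo,hi,name):
    m=cv2.inRange(hsv,lo,hi); n,l,s,_=cv2.connectedComponentsWithStats(m)
    for k in range(1,n):
        if s[k,4]>150:
            Q=W[l==k]; Q=Q[~np.isnan(Q[:,0])]
            if len(Q): print(name,s[k],np.round(np.median(Q,0),4),np.round(np.nanpercentile(Q,98,axis=0),3),np.round(np.nanpercentile(Q,2,axis=0),3))
comp((20,120,100),(35,255,255),"yellow");comp((50,100,40),(75,255,255),"green");comp((105,150,60),(125,255,255),"blue")
c=np.load("scene0.npy",allow_pickle=True).item(); W=cloud(c); hsv=cv2.cvtColor(c["color"],cv2.COLOR_RGB2HSV)
print("scene");
roi=np.zeros((480,640),np.uint8); roi[270:400,200:420]=1
hsv[roi==0]=0
comp((105,150,60),(125,255,255),"blue")
h=hsv.copy(); 
m=((hsv[...,0]<8)|(hsv[...,0]>172))&(hsv[...,1]>170)&(hsv[...,2]>80)
n,l,s,_=cv2.connectedComponentsWithStats(m.astype(np.uint8))
for k in range(1,n):
    if s[k,4]>30: print("red",s[k],np.nanmedian(W[l==k],0))
m=((hsv[...,1]<60)&(hsv[...,2]>120)).astype(np.uint8)
n,l,s,_=cv2.connectedComponentsWithStats(m)
for k in range(1,n):
    if s[k,4]>80:
        Q=W[l==k]; print("white",s[k],np.nanmedian(Q,0), Q[np.nanargmin(Q[:,0])],Q[np.nanargmax(Q[:,0])])
E
```

```text
platez 0.008541573416821657
((520.3223876953125, -117.03199768066406), (151.74549865722656, 95.7862548828125), 74.74765014648438)
[[ 454.1563   -177.63297 ]
 [ 546.56866  -202.83154 ]
 [ 586.48846   -56.43103 ]
 [ 494.0761    -31.232452]]
yellow [190 253  26  24 490] [ 0.4874 -0.02    0.1244] [ 0.494 -0.013  0.128] [ 0.478 -0.03   0.117]
green [274 275  24  25 382] [ 0.5445 -0.0792  0.0421] [ 0.556 -0.067  0.045] [ 0.533 -0.091  0.033]
green [ 251  321   32   57 1091] [ 0.5227 -0.1601  0.039 ] [ 0.536 -0.138  0.044] [ 0.505 -0.194  0.009]
blue [ 94   0  27  25 399] [0.3854 0.1822 0.0195] [0.392 0.192 0.022] [0.378 0.176 0.009]
blue [108 100  23  23 328] [0.3821 0.0981 0.0193] [0.389 0.109 0.022] [0.374 0.089 0.01 ]
blue [ 277  222   33   58 1178] [ 0.5571 -0.0345  0.0582] [ 0.568 -0.007  0.063] [ 0.541 -0.059  0.052]
blue [467 280  31  28 614] [ 0.7162 -0.0505  0.1156] [ 0.775 -0.043  0.117] [ 0.708 -0.088  0.035]
blue [ 370  379   41   43 1363] [ 0.6533 -0.1847  0.0897] [ 0.673 -0.173  0.091] [ 0.636 -0.21   0.07 ]
scene
red [310 334  11  10  76] [0.40412077 0.32315973 0.01430587]
r
[... 607 characters left out ...]
hite [ 354  320   66   80 3424] [ 0.47188526 -0.00660962 -0.4014188 ] [ 0.45299598 -0.00528699 -0.30857554] [ 0.65502405  0.00864729 -0.48811492]
white [278 339  51  36 293] [0.38464482 0.36464768 0.00214355] [0.36690532 0.42211235 0.0049579 ] [ 0.40747785  0.30428872 -0.00153184]
white [222 349  20  17 129] [0.46466465 0.50265131 0.01178966] [0.45144069 0.51900263 0.01151215] [ 0.48935072  0.47545806 -0.00348425]
white [240 366  26   8 155] [0.41158763 0.48386498 0.01086044] [0.39343342 0.45829378 0.0070699 ] [ 0.43828315  0.4840853  -0.00270852]
white [ 275  369   84   31 1323] [ 0.78562115  0.0563699  -0.7514941 ] [ 0.33864398  0.3302345  -0.02076013] [ 0.84705348  0.07929903 -0.76219937]
```

Call:
play_rows(
  xyz=[
    [30, -11, 5],
    [61, -23, 10],
    [91, -34, 15],
    [122, -46, 20],
    [152, -57, 25],
    [183, -69, 30],
    [213, -80, 35],
    [244, -92, 40],
    [274, -103, 45],
    [305, -115, 50],
  ],
  rot=[
    [0, 0, 0.18],
    [0, 0, 0.36],
    [0, 0, 0.54],
    [0, 0, 0.73],
    [0, 0, 0.91],
    [0, 0, 1.1],
    [0, 0, 1.28],
    [0, 0, 1.47],
    [0, 0, 1.65],
    [0, 0, 1.83],
  ],
  grip=[1, 1, 1, 1, 1, 1, 1, 1, 1, 1],
)

```text
time_s: 1.4
eef_pos: [0.4594, 0.3059, 0.1999]
eef_rot: [0.0, 0.991, -0.132, -0.0]
wrist_force: [0.8, 0.5, 0.2]
opening: 1.003
grasp_force: 0.0
```

```bash
python3 - <<'E'
from h import *
T=pose(); print(np.round(T,3))
c=cam("wrist"); save(c,"wrist1"); np.save("wrist1",c,allow_pickle=True); W=cloud(c)
hsv=cv2.cvtColor(c["color"],cv2.COLOR_RGB2HSV)
red=((hsv[...,0]<8)|(hsv[...,0]>172))&(hsv[...,1]>150)&(hsv[...,2]>60)
wh=(hsv[...,1]<60)&(hsv[...,2]>110)
m=(red|wh)&(W[...,2]>.008)&(W[...,2]<.03)
n,l,s,ce=cv2.connectedComponentsWithStats(m.astype(np.uint8))
for k in range(1,n):
    if s[k,4]>400:
        print(s[k],(red&(l==k)).sum(),np.round(cv2.minAreaRect((W[l==k][:,:2]*1000).astype(np.float32))[0],1),cv2.minAreaRect((W[l==k][:,:2]*1000).astype(np.float32))[1:],
          "redc",np.round(np.nanmedian(W[red&(l==k)],0),4),"whitec",np.round(np.nanmedian(W[wh&(l==k)],0),4))
E
```

```text
[[ 0.965 -0.262 -0.     0.459]
 [-0.262 -0.965 -0.     0.306]
 [-0.     0.    -1.     0.2  ]
 [ 0.     0.     0.     1.   ]]
[   0    0  109  101 3891] 9 [657.2 474.2] ((32.98413848876953, 123.98098754882812), 17.26369285583496) redc [0.6641 0.4649 0.0299] whitec [0.658  0.461  0.0224]
[ 580    0   60   77 2958] 0 [539.   27.3] ((51.438777923583984, 55.328277587890625), 75.26534271240234) redc [nan nan nan] whitec [0.5395 0.0299 0.0088]
[  36    5  148  136 2301] 0 [619.2 440.7] ((12.75339126586914, 172.90843200683594), 20.436365127563477) redc [nan nan nan] whitec [0.6252 0.4238 0.0197]
[ 513  135   37  102 1737] 0 [436.2 107.9] ((97.68194580078125, 15.746586799621582), 7.636230945587158) redc [nan nan nan] whitec [0.4351 0.1097 0.0153]
[ 416  158   43   98 1550] 0 [439.5 194.6] ((98.53385925292969, 17.131845474243164), 9.629106521606445) redc [nan nan nan] whitec [0.4382 0.1952 0.0155]
[ 301  165   22  117 1773] 272 [453.7 310.3] ((19.861717224121094, 110.89710998535156), 74.38358306884766) redc [0.4081 0.3237 0.0196] whitec [0.4586 0.307  0.0156]
[ 89 243  56  43 852] 169 [466.6 504.9] ((16.79915428161621, 64.943359375), 20.137210845947266) redc [0.457  0.5296 0.016 ] whitec [0.4675 0.5014 0.0145]
[134 292  54  23 629] 0 [412.4 481.1] ((50.76646041870117, 14.08098030090332), 55.19254684448242) redc [nan nan nan] whitec [0.4156 0.4826 0.0147]
  return np.nanmean(a, axis, out=out, keepdims=keepdims)
```

View pics/wrist1.png

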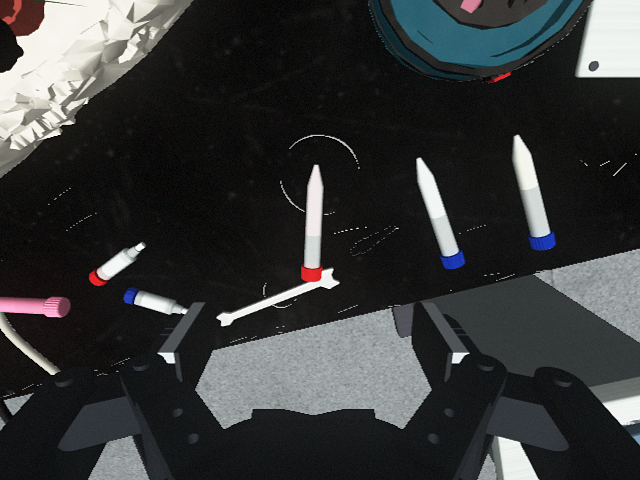

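The wrist picture shows the red tube upright in the image: cap (311,274), tip (316,166), with a white spanner next to its cap end; blue tubes are at (440,213) and (533,192).

```bash
python3 - <<'E'
from h import *
c=np.load("wrist1.npy",allow_pickle=True).item(); W=cloud(c)
tip=plane(c,[316,165],.009)[0];cap=plane(c,[311.5,274],.015)[0]
hsv=cv2.cvtColor(c["color"],cv2.COLOR_RGB2HSV)
m=(hsv[...,1]<60)&(hsv[...,2]>110)&(W[...,2]>.011); m[:185]=0;m[260:]=0;m[:,:290]=0;m[:,:][:,335:]=0
v,u=np.nonzero(m); Q=W[m]; x0,y0=Q[:,0].mean(),Q[:,1].mean()
d=np.linalg.svd(Q[:,:2]-[x0,y0],full_matrices=False)[2][0]; print(tip,cap,np.linalg.norm(tip-cap),x0,y0,np.degrees(np.arctan2(d[1],d[0])))
t=tip-cap;print(np.degrees(np.arctan2(t[1],t[0])))
T=pose()
u_=np.array([np.cos(np.radians(-17.8)),np.sin(np.radians(-17.8)),0])
g=tip-u_*.050; print("grip",g,"tool shift",T[:3,:3].T@(np.array([g[0],g[1],.021])-T[:3,3])*1000)
E
```

```text
[0.50599227 0.29151427 0.009     ] [0.40609002 0.32302662 0.015     ] 0.10492610746968849 0.45619798248032944 0.30786959658290886 162.24987690793614
-17.50693594361024
grip [0.4583858  0.30679903 0.009     ] tool shift [  1.96679364   1.79477706 178.15771474]
```

Call:
play_rows(
  xyz=[
    [2, 2, 25],
    [2, 2, 50],
    [2, 2, 75],
    [2, 2, 100],
    [2, 2, 120],
    [2, 2, 140],
    [2, 2, 155],
    [2, 2, 167],
    [2, 2, 177],
    [2, 2, 177],
  ],
  rot=[
    [0, 0, 0.044],
    [0, 0, 0.044],
    [0, 0, 0.044],
    [0, 0, 0.044],
    [0, 0, 0.044],
    [0, 0, 0.044],
    [0, 0, 0.044],
    [0, 0, 0.044],
    [0, 0, 0.044],
    [0, 0, 0.044],
  ],
  grip=[0.8, 0.8, 0.8, 0.8, 0.8, 0.8, 0.8, 0.8, 0.8, 0.8],
)

```text
time_s: 2.7
eef_pos: [0.461, 0.3024, 0.0226]
eef_rot: [0.0, 0.989, -0.151, -0.001]
wrist_force: [0.1, -0.2, 1.0]
opening: 0.798
grasp_force: 0.0
```

Call:
play_rows(
  xyz=[
    [0, 0, 0],
    [0, 0, 0],
    [0, 0, 0],
    [0, 0, 0],
    [0, 0, 0],
    [0, 0, 0],
    [0, 0, 0],
    [0, 0, 0],
    [0, 0, 0],
    [0, 0, 0],
  ],
  rot=[
    [0, 0, 0],
    [0, 0, 0],
    [0, 0, 0],
    [0, 0, 0],
    [0, 0, 0],
    [0, 0, 0],
    [0, 0, 0],
    [0, 0, 0],
    [0, 0, 0],
    [0, 0, 0],
  ],
  grip=[0.5, 0.3, 0.1, 0.1, 0.1, 0.1, 0.1, 0.1, 0.1, 0.1],
)

```text
time_s: 3.95
eef_pos: [0.4618, 0.3028, 0.0238]
eef_rot: [-0.0, 0.989, -0.151, 0.0]
wrist_force: [-1.3, -0.0, 6.1]
opening: 0.156
grasp_force: 58.8
```

Call:
play_rows(
  xyz=[
    [0, 0, -8],
    [0, 0, -20],
    [0, 0, -40],
    [0, 0, -60],
    [0, 0, -80],
    [0, 0, -100],
    [0, 0, -120],
    [0, 0, -130],
    [0, 0, -130],
    [0, 0, -130],
  ],
  rot=[
    [0, 0, 0],
    [0, 0, 0],
    [0, 0, 0],
    [0, 0, 0],
    [0, 0, 0],
    [0, 0, 0],
    [0, 0, 0],
    [0, 0, 0],
    [0, 0, 0],
    [0, 0, 0],
  ],
  grip=[0.1, 0.1, 0.1, 0.1, 0.1, 0.1, 0.1, 0.1, 0.1, 0.1],
)

```text
time_s: 5.2
eef_pos: [0.4609, 0.3023, 0.1525]
eef_rot: [0.0, 0.989, -0.151, -0.001]
wrist_force: [-1.4, 0.6, -0.3]
opening: 0.148
grasp_force: 58.7
```

```bash
python3 - <<'E'
from h import *
o=readout.get_obs(); print(o["eef_pos"],o["wrist_force"],o["opening"],o["grasp_force"])
c=cam("wrist"); save(c,"wrist2"); np.save("wrist2",c,allow_pickle=True)
E
```

```text
[0.46092137 0.30233703 0.15254354] [-1.41233776  0.55348182 -0.34151788] 0.14815601740741255 58.69049269706011
```

View pics/wrist2.png

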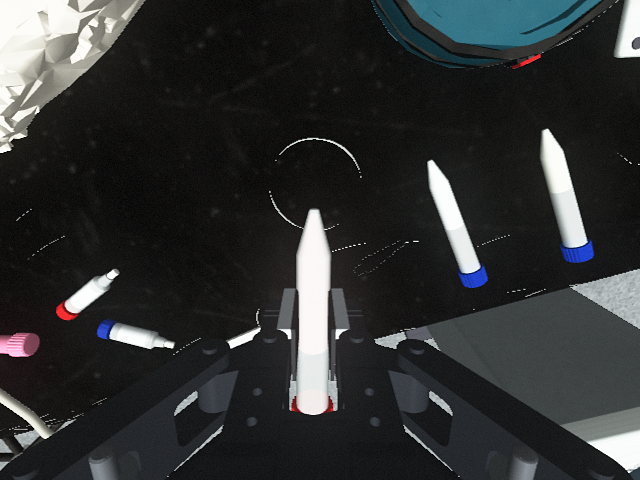

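The tube is held between the pads: tip at (315,210), barrel straight down the image to (315,405).

```bash
python3 - <<'E'
from h import *
c=np.load("wrist2.npy",allow_pickle=True).item(); T=pose()
W=(cloud(c)-T[:3,3])@T[:3,:3]*1000
for v in [211,214,220,240,260,280,300,320,340,360,380]:
    r=W[v,296:334]; k=(r[:,2]<35)&(np.abs(r[:,1])<11); r=r[k]
    print(v,np.round([r[:,0].mean(),r[:,1].min(),r[:,1].max(),r[:,2].min(),len(r)],1)) if len(r) else print(v,W[v,315])
E
```

```text
211 [45.6 -3.2  1.  13.9 11. ]
214 [44.4 -3.7  1.4 12.1 13. ]
220 [41.9 -4.1  2.3 12.8 16. ]
240 [33.8 -6.7  4.4  9.8 27. ]
260 [25.7 -8.5  6.3  7.3 35. ]
280 [16.7 -8.7  5.9  7.2 34. ]
300 [ 8.2 -8.2  7.2  2.7 38. ]
320 [  0.1  -7.8   6.4 -13.6  38. ]
340 [ -9.   -7.8   6.  -20.2  38. ]
360 [-19.8  -8.6   6.2 -20.1  37. ]
380 [-30.8  -9.3   6.3 -19.3  36. ]
```

```bash
python3 - <<'E'
from h import *
W=cloud(np.load("wrist0.npy",allow_pickle=True).item())
for x0,x1,y0,y1 in [(.42,.62,.0,.3),(.62,.8,.0,.3)]:
    k=(W[...,0]>x0)&(W[...,0]<x1)&(W[...,1]>y0)&(W[...,1]<y1); print(np.nanpercentile(W[k][:,2],[50,99,100]),np.nanmax(W[k][:,1]))
W=cloud(np.load("scene0.npy",allow_pickle=True).item())
k=(W[...,0]>.42)&(W[...,0]<.66)&(W[...,1]>.03)&(W[...,1]<.3);print(np.nanpercentile(W[k][:,2],[50,99,100]))
E
```

```text
[0.17280654 0.32867416 0.33092149] 0.19850249994489483
[0.05722052 0.32116693 0.32444282] 0.19795831320639
[-1.98412842e-04  6.16122535e-01  6.40242290e-01]
```

Call:
play_rows(
  xyz=[
    [0, 0, -45],
    [0, 0, -90],
    [4, 15, -130],
    [14, 50, -148],
    [25, 90, -148],
    [36, 125, -148],
    [47, 160, -148],
    [58, 200, -148],
    [70, 242, -148],
    [70, 242, -148],
  ],
  rot=[
    [0, 0, -0.16],
    [0, 0, -0.32],
    [0, 0, -0.48],
    [0, 0, -0.64],
    [0, 0, -0.8],
    [0, 0, -0.96],
    [0, 0, -1.12],
    [0, 0, -1.28],
    [0, 0, -1.44],
    [0, 0, -1.609],
  ],
  grip=[0.1, 0.1, 0.1, 0.1, 0.1, 0.1, 0.1, 0.1, 0.1, 0.1],
)

```text
time_s: 6.5
eef_pos: [0.4557, 0.0482, 0.3004]
eef_rot: [-0.0, 0.794, 0.608, -0.001]
wrist_force: [0.1, 1.1, 0.8]
opening: 0.147
grasp_force: 58.7
```

```bash
python3 - <<'E'
from h import *
T=pose(); print(np.round(T,4))
print(T[:3,:3].T@(np.array([.530,-.130,.20])-T[:3,3])*1000)
E
```

```text
[[ 2.606e-01  9.654e-01 -1.500e-03  4.557e-01]
 [ 9.654e-01 -2.606e-01 -5.000e-04  4.820e-02]
 [-8.000e-04 -1.400e-03 -1.000e+00  3.004e-01]
 [ 0.000e+00  0.000e+00  0.000e+00  1.000e+00]]
[-152.58646108  118.28859725  100.41706597]
```

Call:
play_rows(
  xyz=[
    [-20, 13, 0],
    [-40, 28, 0],
    [-60, 45, 0],
    [-80, 60, 5],
    [-100, 76, 20],
    [-120, 92, 45],
    [-140, 108, 70],
    [-153, 118, 90],
    [-153, 118, 100],
    [-153, 118, 100],
  ],
  rot=[
    [0, 0, 0],
    [0, 0, 0],
    [0, 0, 0],
    [0, 0, 0],
    [0, 0, 0],
    [0, 0, 0],
    [0, 0, 0],
    [0, 0, 0],
    [0, 0, 0],
    [0, 0, 0],
  ],
  grip=[0.1, 0.1, 0.1, 0.1, 0.1, 0.1, 0.1, 0.1, 0.1, 0.1],
)

```text
time_s: 7.75
eef_pos: [0.5289, -0.1271, 0.2001]
eef_rot: [-0.001, 0.794, 0.608, -0.001]
wrist_force: [-0.2, -0.1, -0.2]
opening: 0.147
grasp_force: 58.7
```

```bash
python3 - <<'E'
from h import *
c=cam("wrist"); save(c,"wrist3"); np.save("wrist3",c,allow_pickle=True); print(np.round(pose(),4))
E
```

```text
[[ 2.614e-01  9.652e-01 -7.000e-04  5.295e-01]
 [ 9.652e-01 -2.614e-01  6.000e-04 -1.271e-01]
 [ 4.000e-04 -9.000e-04 -1.000e+00  2.012e-01]
 [ 0.000e+00  0.000e+00  0.000e+00  1.000e+00]]
```

View pics/wrist3.png

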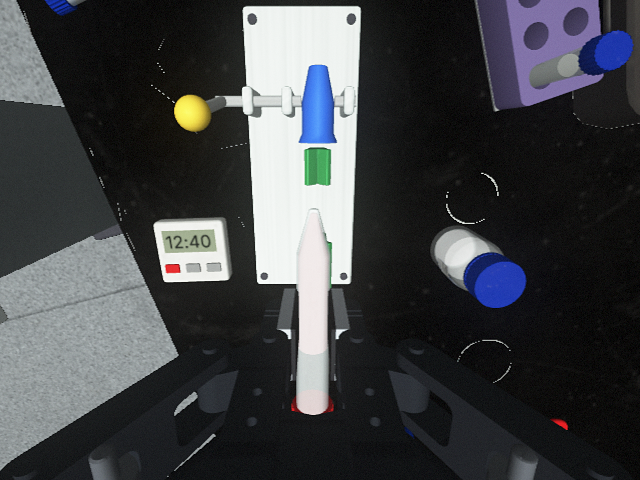

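The tube is aligned above the cradle: cup mouth at (318,142), front V-block at (318,166), tube tip at (314,209), knob at (192,113).

```bash
python3 - <<'E'
from h import *
c=np.load("wrist3.npy",allow_pickle=True).item(); T=pose()
tl=lambda P:np.round((np.atleast_2d(P)-T[:3,3])@T[:3,:3]*1000,1)
hsv=cv2.cvtColor(c["color"],cv2.COLOR_RGB2HSV); W=cloud(c)
wh=(hsv[...,1]<50)&(hsv[...,2]>140)
for v in [60,130,190]:
    u=np.nonzero(wh[v,236:365])[0]+236; p=tl(plane(c,[[u[0]-.5,v],[u[-1]+.5,v]],.008)); print("plate",v,p[:,:2].tolist(),"axis y tool =",p[1,1]-35,"or",p[0,1]+61)
g=cv2.inRange(hsv,(50,80,30),(80,255,255)); g[200:]=0
v,u=np.nonzero(g); print("green px",u.min(),u.max(),v.min(),v.max())
for a in [(304.5,185.5),(330.5,185.5)]: print("front block rear edge@44",tl(plane(c,a,.044)))
G=W[g>0]; print("greenz",np.nanpercentile(G[:,2],[2,50,98]), tl(np.nanmean(G,0)), tl(G).min(0),tl(G).max(0))
b=cv2.inRange(hsv,(105,150,60),(125,255,255)); b[:,:290]=0;b[:,345:]=0
B=W[b>0]; print("cup",tl(B).min(0),tl(B).max(0),np.nanpercentile(B[:,2],[50,99])); v,u=np.nonzero(b); k=v>138; print(u[k].min(),u[k].max(),v.max(),tl(plane(c,[[u[k].min(),138],[u[k].max()+1,138]],.05)))
y=cv2.inRange(hsv,(20,120,100),(35,255,255)); (yc,yr)=cv2.minEnclosingCircle(np.argwhere(y>0)[:,::-1].astype(np.float32)); print("knob",yc,yr,tl(plane(c,yc,.117)),tl(np.nanmedian(W[y>0],0)))
for v in [215,230,245,260,280]:
    r=tl(W[v,290:340]); k=r[:,2]<40; r=r[k]; print(v,r[:,0].mean(),r[:,1].min(),r[:,1].max(),r[:,2].min())
E
```

```text
plate 60 [[136.5, -58.6], [136.4, 36.7]] axis y tool = 1.7000000000000028 or 2.3999999999999986
plate 130 [[80.8, -58.5], [80.7, 37.2]] axis y tool = 2.200000000000003 or 2.5
plate 190 [[27.6, -58.7], [27.5, 36.4]] axis y tool = 1.3999999999999986 or 2.299999999999997
green px 305 330 148 184
front block rear edge@44 [[ 37.   -8.3 157.2]]
front block rear edge@44 [[ 37.   13.1 157.2]]
greenz [0.0314445  0.041751   0.04510402] [[ 52.6   2.1 160.2]] [nan nan nan] [nan nan nan]
cup [nan nan nan] [nan nan nan] [0.05853217 0.063322  ]
299 335 142 [[ 74.5 -12.1 151.2]
 [ 74.5  16.5 151.2]]
knob (191.5, 113.0) 19.137758255004883 [[ 89.2 -70.7  84.3]] [[ 89.  -67.8  76.6]]
215 45.53076923076924 -3.5 1.5 14.9
230 39.44285714285714 -5.3 3.2 12.0
245 33.248275862068965 -7.5 5.0 10.6
260 27.105714285714285 -8.4 6.4 8.9
280 18.182352941176468 -8.5 6.0 8.6
```

Call:
play_rows(
  xyz=[
    [4, 3, 15],
    [12, 3, 35],
    [12, 3, 60],
    [12, 3, 80],
    [12, 3, 100],
    [12, 3, 115],
    [12, 3, 125],
    [12, 3, 131],
    [12, 3, 134],
    [12, 3, 134],
  ],
  rot=[
    [0, 0, 0],
    [0, 0, 0],
    [0, 0, 0],
    [0, 0, 0],
    [0, 0, 0],
    [0, 0, 0],
    [0, 0, 0],
    [0, 0, 0],
    [0, 0, 0],
    [0, 0, 0],
  ],
  grip=[0.1, 0.1, 0.1, 0.1, 0.1, 0.1, 0.1, 0.1, 0.1, 0.1],
)

```text
time_s: 9.05
eef_pos: [0.536, -0.1172, 0.0675]
eef_rot: [0.0, 0.794, 0.607, 0.0]
wrist_force: [-0.3, -0.3, -0.0]
opening: 0.147
grasp_force: 58.7
```

```bash
python3 - <<'E'
from h import *
c=cam("wrist"); save(c,"wrist4"); np.save("wrist4",c,allow_pickle=True); print(np.round(pose(),4)); o=readout.get_obs(); print(o["wrist_force"],o["torque"])
E
```

```text
[[ 2.619e-01  9.651e-01  6.000e-04  5.361e-01]
 [ 9.651e-01 -2.619e-01 -3.000e-04 -1.172e-01]
 [-1.000e-04  7.000e-04 -1.000e+00  6.770e-02]
 [ 0.000e+00  0.000e+00  0.000e+00  1.000e+00]]
[1.06974948 0.09415426 0.15176695] [-0.02712741 -0.00478758 -0.03759668]
```

View pics/wrist4.png

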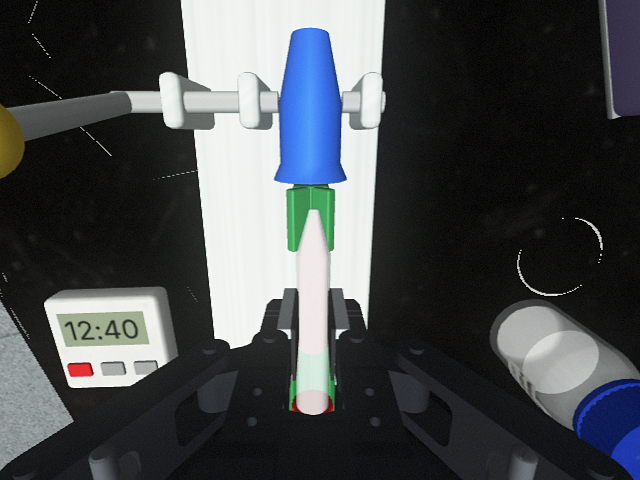

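The tube tip (314,210) is over the front V-block (311,218) and just short of the cup mouth (311,182), roughly 1 mm to the right.

Call:
play_rows(
  xyz=[
    [0, -1.2, 1],
    [0, -1.2, 2],
    [0, -1.2, 3],
    [0, -1.2, 3],
    [0, -1.2, 3.5],
    [0, -1.2, 3.5],
    [0, -1.2, 4],
    [0, -1.2, 4],
    [0, -1.2, 4],
    [0, -1.2, 4],
  ],
  rot=[
    [0, 0, 0],
    [0, 0, 0],
    [0, 0, 0],
    [0, 0, 0],
    [0, 0, 0],
    [0, 0, 0],
    [0, 0, 0],
    [0, 0, 0],
    [0, 0, 0],
    [0, 0, 0],
  ],
  grip=[0.1, 0.1, 0.1, 0.1, 0.1, 0.1, 0.1, 0.1, 0.1, 0.1],
)

```text
time_s: 10.35
eef_pos: [0.5347, -0.1168, 0.0633]
eef_rot: [0.0, 0.794, 0.608, 0.0]
wrist_force: [-0.2, 0.7, -0.8]
opening: 0.148
grasp_force: 58.7
```

```bash
python3 - <<'E'
from h import *
T=pose(); c=cam("wrist"); W=cloud(c); o=readout.get_obs(); print(o["eef_pos"],o["wrist_force"],o["torque"])
hsv=cv2.cvtColor(c["color"],cv2.COLOR_RGB2HSV)
g=cv2.inRange(hsv,(50,80,30),(80,255,255)); g[260:]=0
b=cv2.inRange(hsv,(105,150,60),(125,255,255)); b[:,:260]=0;b[:,360:]=0;b[250:]=0
v,u=np.nonzero(g); print("green",u.min(),u.max(),v.min(),v.max())
v,u=np.nonzero(b); k=v>170; print("cup",u[k].min(),u[k].max(),v.max())
tu=(hsv[...,1]<60)&(hsv[...,2]>120)
for v in [212,216,222,230,245]:
    u=np.nonzero(tu[v,285:345])[0]+285; print(v,u.min(),u.max()) if len(u) else print(v)
ry=cv2.minMaxLoc
u=int(314); rows=np.nonzero(tu[195:240,u])[0]+195; print("tip row",rows.min(),plane(c,[u,rows.min()],.049)); tl=lambda P:(P-T[:3,3])@T[:3,:3]*1000
print(tl(plane(c,[u,rows.min()],.049)), "mouth by rim top z .0605", tl(plane(c,[311,np.nonzero(b[:,311])[0].max()],.0605)))
E
```

```text
[ 0.5347131  -0.11676947  0.0633283 ] [-0.75608324 -1.09012368  0.01304098] [-0.00892783 -0.04876487  0.0114248 ]
green 289 337 186 254
cup 277 350 185
212 285 344
216 285 344
222 285 344
230 285 344
245 285 344
tip row 209 [[ 0.54729882 -0.07023328  0.049     ]]
[[ 4.81966088e+01 -3.62308352e-02  1.43184649e+01]] mouth by rim top z .0605 [[59.81345379 -1.19586266  2.81816117]]
```

Call:
play_rows(
  xyz=[
    [0, 0, 0.5],
    [0, 0, 1],
    [0, 0, 1],
    [0, 0, 1],
    [0, 0, 1],
    [0, 0, 1],
    [0, 0, 1],
    [0, 0, 1],
    [0, 0, 1],
    [0, 0, 1],
  ],
  rot=[
    [0, 0, 0],
    [0, 0, 0],
    [0, 0, 0],
    [0, 0, 0],
    [0, 0, 0],
    [0, 0, 0],
    [0, 0, 0],
    [0, 0, 0],
    [0, 0, 0],
    [0, 0, 0],
  ],
  grip=[0.1, 0.1, 0.1, 0.2, 0.25, 0.3, 0.35, 0.45, 0.5, 0.5],
)

```text
time_s: 11.65
eef_pos: [0.5347, -0.1167, 0.0623]
eef_rot: [-0.0, 0.794, 0.608, 0.0]
wrist_force: [0.6, -0.4, -0.1]
opening: 0.5
grasp_force: 0.0
```

Call:
play_rows(
  xyz=[
    [0, 0, 0],
    [0, 0, 0],
    [0, 0, 0],
    [0, 0, -10],
    [0, 0, -30],
    [0, 0, -50],
    [0, 0, -75],
    [-20, 0, -95],
    [-40, 0, -110],
    [-40, 0, -110],
  ],
  rot=[
    [0, 0, 0],
    [0, 0, 0],
    [0, 0, 0],
    [0, 0, 0],
    [0, 0, 0],
    [0, 0, 0],
    [0, 0, 0],
    [0, 0, 0],
    [0, 0, 0],
    [0, 0, 0],
  ],
  grip=[0.5, 0.5, 0.5, 0.5, 0.5, 0.5, 0.5, 0.5, 0.5, 0.5],
)

```text
time_s: 12.9
eef_pos: [0.5247, -0.1572, 0.1739]
eef_rot: [0.001, 0.795, 0.607, 0.001]
wrist_force: [0.1, -0.3, 0.2]
opening: 0.5
grasp_force: 0.0
```

```bash
python3 - <<'E'
from h import *
c=cam("wrist"); save(c,"wrist5"); np.save("wrist5",c,allow_pickle=True); print(np.round(pose(),4))
E
```

```text
[[ 2.636e-01  9.646e-01  1.000e-03  5.242e-01]
 [ 9.646e-01 -2.636e-01 -3.000e-04 -1.561e-01]
 [ 0.000e+00  1.000e-03 -1.000e+00  1.727e-01]
 [ 0.000e+00  0.000e+00  0.000e+00  1.000e+00]]
```

View pics/wrist5.png

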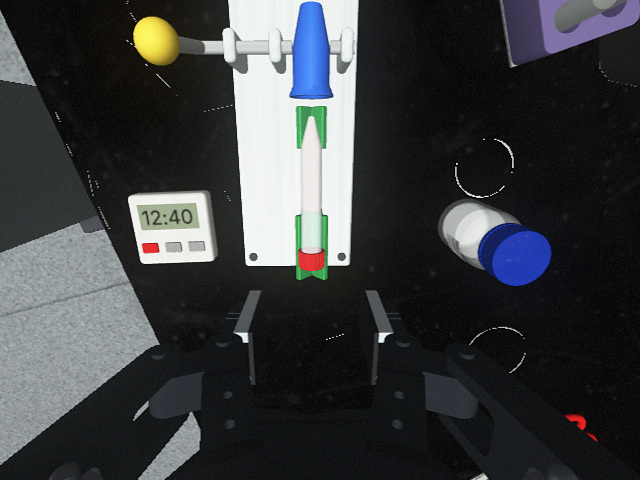

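The tube lies in both V-blocks: tip (311,118) short of the cup mouth (311,97), cap end at (312,270).

```bash
python3 - <<'E'
from h import *
c=np.load("wrist5.npy",allow_pickle=True).item(); T=pose(); W=cloud(c)
tl=lambda P:np.round((np.atleast_2d(P)-T[:3,3])@T[:3,:3]*1000,1)
hsv=cv2.cvtColor(c["color"],cv2.COLOR_RGB2HSV)
red=((hsv[...,0]<8)|(hsv[...,0]>172))&(hsv[...,1]>150)&(hsv[...,2]>60); red[:240]=0;red[290:]=0;red[:,:290]=0;red[:,340:]=0
v,u=np.nonzero(red); print(u.min(),u.max(),v.min(),v.max())
print("cap end@.048-.058",tl(plane(c,[[312,v.max()],[312,v.max()]],.048)),tl(plane(c,[312,v.max()],.056)),tl(np.nanmedian(W[red],0)),"capfront",tl(plane(c,[312,v.min()],.0585)))
print("tip",tl(plane(c,[311,116.5],.048)),"front block rear edge", tl(plane(c,[311,149],.044)), "rear",tl(plane(c,[[298,215],[298,279]],.043)))
E
```

```text
298 324 249 270
cap end@.048-.058 [[-26.4  -0.2 124.7]
 [-26.4  -0.2 124.7]] [[-23.1  -0.2 116.7]] [[-15.2  -1.2 115.7]] capfront [[ -5.2  -0.2 114.2]]
tip [[ 88.1  -0.7 124.7]] front block rear edge [[ 66.2  -0.8 128.7]] rear [[ 17.1 -10.9 129.7]
 [-36.4 -11.7 129.7]]
```

Call:
play_rows(
  xyz=[
    [-20, -0.5, 0],
    [-40, -0.5, 0],
    [-50, -0.5, 10],
    [-50, -0.5, 30],
    [-50, -0.5, 50],
    [-50, -0.5, 70],
    [-50, -0.5, 85],
    [-50, -0.5, 97],
    [-50, -0.5, 106],
    [-50, -0.5, 106],
  ],
  rot=[
    [0, 0, 0],
    [0, 0, 0],
    [0, 0, 0],
    [0, 0, 0],
    [0, 0, 0],
    [0, 0, 0],
    [0, 0, 0],
    [0, 0, 0],
    [0, 0, 0],
    [0, 0, 0],
  ],
  grip=[0, 0, 0, 0, 0, 0, 0, 0, 0, 0],
)

```text
time_s: 14.2
eef_pos: [0.5103, -0.2033, 0.0657]
eef_rot: [-0.0, 0.794, 0.608, -0.0]
wrist_force: [-0.1, -0.1, -0.7]
opening: 0.003
grasp_force: 0.0
```

```bash
python3 - <<'E'
from h import *
print(np.round(pose()[:3,3],4)); c=cam("wrist"); save(c,"wrist6")
E
```

```text
[ 0.5103 -0.2033  0.0657]
```

View pics/wrist6.png

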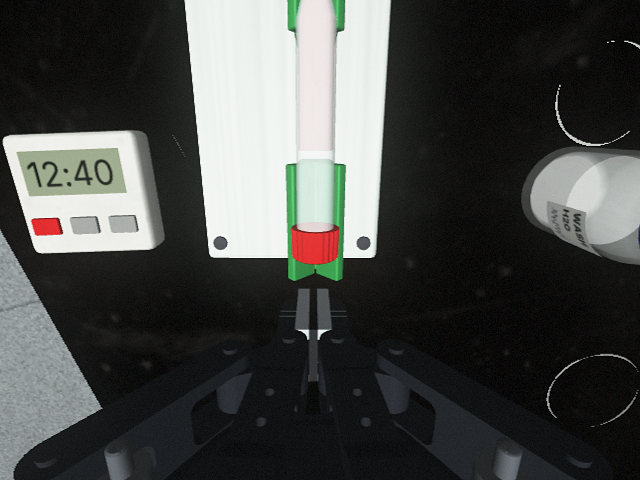

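The closed fingers stand behind the cap (cap end at about (316,262), fingertips at (313,290)), in line with it.

Call:
play_rows(
  xyz=[
    [4, 0, 0],
    [9, 0, 0],
    [13, 0, 0],
    [17, 0, 0],
    [21, 0, 0],
    [25, 0, 0],
    [29, 0, 0],
    [33, 0, 0],
    [37, 0, 0],
    [40, 0, 0],
  ],
  rot=[
    [0, 0, 0],
    [0, 0, 0],
    [0, 0, 0],
    [0, 0, 0],
    [0, 0, 0],
    [0, 0, 0],
    [0, 0, 0],
    [0, 0, 0],
    [0, 0, 0],
    [0, 0, 0],
  ],
  grip=[0, 0, 0, 0, 0, 0, 0, 0, 0, 0],
)

```text
time_s: 15.5
eef_pos: [0.5212, -0.1646, 0.0663]
eef_rot: [0.0, 0.794, 0.608, 0.0]
wrist_force: [-0.2, -0.2, -0.5]
opening: 0.001
grasp_force: 0.1
```

Call:
play_rows(
  xyz=[
    [3, 0, 0],
    [6, 0, 0],
    [9, 0, 0],
    [12, 0, 0],
    [15, 0, 0],
    [18, 0, 0],
    [21, 0, 0],
    [24, 0, 0],
    [27, 0, 0],
    [28, 0, 0],
  ],
  rot=[
    [0, 0, 0],
    [0, 0, 0],
    [0, 0, 0],
    [0, 0, 0],
    [0, 0, 0],
    [0, 0, 0],
    [0, 0, 0],
    [0, 0, 0],
    [0, 0, 0],
    [0, 0, 0],
  ],
  grip=[0, 0, 0, 0, 0, 0, 0, 0, 0, 0],
)

```text
time_s: 16.75
eef_pos: [0.5285, -0.1376, 0.0663]
eef_rot: [0.0, 0.794, 0.608, 0.0]
wrist_force: [-0.2, -0.3, -0.8]
opening: -0.001
grasp_force: 0.1
```

```bash
python3 - <<'E'
from h import *
o=readout.get_obs(); print(o["eef_pos"],o["wrist_force"]); c=cam("wrist"); save(c,"wrist7"); np.save("wrist7",c,allow_pickle=True)
E
```

```text
[ 0.52848428 -0.13763995  0.06629931] [-0.23775646 -0.26162984 -0.79850144]
```

View pics/wrist7.png

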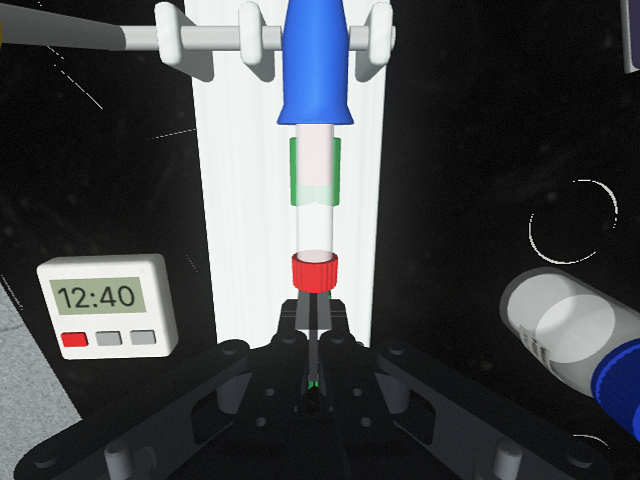

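The tube has entered the cup (mouth at (316,122)), with the cap at (315,272) against the fingers; a few mm remain.

Call:
play_rows(
  xyz=[
    [0.5, 0, 0],
    [1, 0, 0],
    [1.5, 0, 0],
    [2, 0, 0],
    [2.5, 0, 0],
    [3, 0, 0],
    [3.5, 0, 0],
    [4, 0, 0],
    [4.5, 0, 0],
    [4.5, 0, 0],
  ],
  rot=[
    [0, 0, 0],
    [0, 0, 0],
    [0, 0, 0],
    [0, 0, 0],
    [0, 0, 0],
    [0, 0, 0],
    [0, 0, 0],
    [0, 0, 0],
    [0, 0, 0],
    [0, 0, 0],
  ],
  grip=[0, 0, 0, 0, 0, 0, 0, 0, 0, 0],
)

```text
time_s: 18.05
eef_pos: [0.5296, -0.1334, 0.0663]
eef_rot: [-0.0, 0.794, 0.607, 0.0]
wrist_force: [-0.7, 0.2, 0.4]
opening: 0.001
grasp_force: 0.0
```

```bash
python3 - <<'E'
from h import *
o=readout.get_obs(); print(o["eef_pos"],o["wrist_force"],o["torque"])
E
```

```text
[ 0.52961593 -0.13344458  0.06629699] [-0.70664234  0.19106587  0.3917077 ] [ 0.00609498 -0.04310092  0.02846444]
```

Call:
play_rows(
  xyz=[
    [0.3, 0, 0],
    [0.6, 0, 0],
    [0.9, 0, 0],
    [1.2, 0, 0],
    [1.5, 0, 0],
    [1.8, 0, 0],
    [2, 0, 0],
    [2, 0, 0],
    [2, 0, 0],
    [2, 0, 0],
  ],
  rot=[
    [0, 0, 0],
    [0, 0, 0],
    [0, 0, 0],
    [0, 0, 0],
    [0, 0, 0],
    [0, 0, 0],
    [0, 0, 0],
    [0, 0, 0],
    [0, 0, 0],
    [0, 0, 0],
  ],
  grip=[0, 0, 0, 0, 0, 0, 0, 0, 0, 0],
)

```text
time_s: 19.3
eef_pos: [0.5301, -0.1316, 0.0663]
eef_rot: [-0.0, 0.794, 0.608, -0.0]
wrist_force: [0.4, -0.3, 0.3]
opening: -0.001
grasp_force: 0.0
```

```bash
python3 - <<'E'
from h import *
c=cam("wrist"); T=pose(); tl=lambda P:np.round((np.atleast_2d(P)-T[:3,3])@T[:3,:3]*1000,1)
hsv=cv2.cvtColor(c["color"],cv2.COLOR_RGB2HSV)
red=((hsv[...,0]<8)|(hsv[...,0]>172))&(hsv[...,1]>150)&(hsv[...,2]>60); red[:200]=0;red[330:]=0;red[:,:280]=0;red[:,350:]=0
v,u=np.nonzero(red); b=cv2.inRange(hsv,(105,150,60),(125,255,255)); b[:,:260]=0;b[:,360:]=0;b[250:]=0
g=cv2.inRange(hsv,(50,80,30),(80,255,255)); g[250:]=0; gv=np.nonzero(g)[0]
cf=tl(plane(c,[315,v.min()],.0585)); print("capfront",v.min(),cf,"capend",v.max(),tl(plane(c,[315,v.max()],.0585)),"mouth",tl(plane(c,[315,np.nonzero(b)[0].max()],.062)),"block rear edge",gv.max(),tl(plane(c,[297,gv.max()],.044)))
E
```

```text
capfront 253 [[31.2  0.4  7.8]] capend 292 [[13.5  0.4  7.8]] mouth [[75.5  0.3  4.3]] block rear edge 219 [[42.  -7.6 22.3]]
```

Call:
play_rows(
  xyz=[
    [0.3, 0, 0],
    [0.6, 0, 0],
    [0.9, 0, 0],
    [1.2, 0, 0],
    [1.5, 0, 0],
    [1.8, 0, 0],
    [2, 0, 0],
    [2, 0, 0],
    [2, 0, 0],
    [2, 0, 0],
  ],
  rot=[
    [0, 0, 0],
    [0, 0, 0],
    [0, 0, 0],
    [0, 0, 0],
    [0, 0, 0],
    [0, 0, 0],
    [0, 0, 0],
    [0, 0, 0],
    [0, 0, 0],
    [0, 0, 0],
  ],
  grip=[0, 0, 0, 0, 0, 0, 0, 0, 0, 0],
)

```text
time_s: 20.6
eef_pos: [0.5307, -0.1298, 0.0663]
eef_rot: [0.0, 0.794, 0.607, -0.0]
wrist_force: [-1.2, -2.3, 0.7]
opening: 0.003
grasp_force: 1.1
```

```bash
cat > m.py <<'E'
from h import *
o=readout.get_obs(); print(o["eef_pos"],o["wrist_force"],o["torque"])
c=cam("wrist"); T=pose(); tl=lambda P:np.round((np.atleast_2d(P)-T[:3,3])@T[:3,:3]*1000,1)
hsv=cv2.cvtColor(c["color"],cv2.COLOR_RGB2HSV)
red=((hsv[...,0]<8)|(hsv[...,0]>172))&(hsv[...,1]>150)&(hsv[...,2]>60); red[:200]=0;red[330:]=0;red[:,:280]=0;red[:,350:]=0
v,u=np.nonzero(red); g=cv2.inRange(hsv,(50,80,30),(80,255,255)); g[250:]=0; gv=np.nonzero(g)[0]
print("capfront",v.min(),tl(plane(c,[315,v.min()],.0585)),"capend",v.max(),"block rear edge",gv.max(),tl(plane(c,[297,gv.max()],.044)))
E
python3 m.py
```

```text
[ 0.53065024 -0.12978368  0.06632192] [-1.19480795 -2.26280087  0.69948677] [-0.35278228  0.1034307   0.01045504]
capfront 253 [[31.1  0.3  7.8]] capend 292 block rear edge 223 [[40.1 -7.6 22.3]]
```

Call:
play_rows(
  xyz=[
    [0.2, 0, 0],
    [0.4, 0, 0],
    [0.6, 0, 0],
    [0.8, 0, 0],
    [1, 0, 0],
    [1, 0, 0],
    [1, 0, 0],
    [1, 0, 0],
    [1, 0, 0],
    [1, 0, 0],
  ],
  rot=[
    [0, 0, 0],
    [0, 0, 0],
    [0, 0, 0],
    [0, 0, 0],
    [0, 0, 0],
    [0, 0, 0],
    [0, 0, 0],
    [0, 0, 0],
    [0, 0, 0],
    [0, 0, 0],
  ],
  grip=[0, 0, 0, 0, 0, 0, 0, 0, 0, 0],
)

```text
time_s: 21.9
eef_pos: [0.5309, -0.1294, 0.0664]
eef_rot: [0.0, 0.794, 0.608, -0.0]
wrist_force: [-2.3, -6.3, -0.3]
opening: 0.002
grasp_force: 3.2
```

```bash
python3 m.py
```

```text
[ 0.53090689 -0.12939527  0.06642775] [-2.30199488 -6.25324418 -0.25176144] [-1.01670789  0.36754049 -0.01209772]
capfront 253 [[31.1  0.3  7.9]] capend 292 block rear edge 224 [[39.6 -7.6 22.4]]
```

Home: the force rose to 6.7 N with the tube stopped. Now on to the lever.

Call:
play_rows(
  xyz=[
    [-6, 0, 0],
    [-12, 0, 0],
    [-12, 0, -30],
    [-12, 0, -70],
    [-5, -10, -110],
    [15, -30, -110],
    [35, -50, -110],
    [50, -70, -110],
    [52, -73, -100],
    [52, -73, -85],
  ],
  rot=[
    [0, 0, 0],
    [0, 0, 0],
    [0, 0, 0],
    [0, 0, 0],
    [0, 0, 0],
    [0, 0, 0],
    [0, 0, 0],
    [0, 0, 0],
    [0, 0, 0],
    [0, 0, 0],
  ],
  grip=[0, 0, 0, 0, 0, 0, 0, 0, 0, 0],
)

```text
time_s: 23.2
eef_pos: [0.4746, -0.0597, 0.1509]
eef_rot: [0.001, 0.794, 0.608, 0.0]
wrist_force: [-0.5, 0.6, -0.6]
opening: 0.001
grasp_force: 0.0
```

```bash
python3 - <<'E'
from h import *
c=cam("wrist"); T=pose(); print(np.round(T,4)); save(c,"wrist8")
tl=lambda P:np.round((np.atleast_2d(P)-T[:3,3])@T[:3,:3]*1000,1)
hsv=cv2.cvtColor(c["color"],cv2.COLOR_RGB2HSV)
y=cv2.inRange(hsv,(20,120,100),(35,255,255)); (yc,yr)=cv2.minEnclosingCircle(np.argwhere(y>0)[:,::-1].astype(np.float32)); print("knob",yc,yr,tl(plane(c,yc,.117)))
E
```

```text
[[ 2.623e-01  9.650e-01 -2.400e-03  4.732e-01]
 [ 9.650e-01 -2.623e-01  9.000e-04 -5.950e-02]
 [ 3.000e-04 -2.600e-03 -1.000e+00  1.485e-01]
 [ 0.000e+00  0.000e+00  0.000e+00  1.000e+00]]
knob (314.95416259765625, 220.67489624023438) 20.89814567565918 [[38.4  2.  31.5]]
```

View pics/wrist8.png

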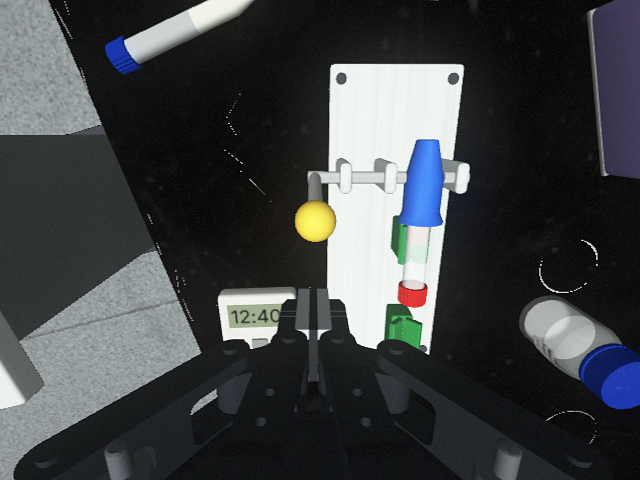

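The knob (315,221) stands straight ahead of the closed fingers (313,295); the tube sits in the lowered cup with its cap at (412,293).

Call:
play_rows(
  xyz=[
    [0, 1, 8],
    [5, 2, 16],
    [11, 2, 16],
    [17, 2, 16],
    [23, 2, 16],
    [29, 2, 16],
    [35, 2, 16],
    [41, 2, 16],
    [47, 2, 18],
    [52, 2, 19],
  ],
  rot=[
    [0, 0, 0],
    [0, 0, 0],
    [0, 0, 0],
    [0, 0, 0],
    [0, 0, 0],
    [0, 0, 0],
    [0, 0, 0],
    [0, 0, 0],
    [0, 0, 0],
    [0, 0, 0],
  ],
  grip=[0, 0, 0, 0, 0, 0, 0, 0, 0, 0],
)

```text
time_s: 24.5
eef_pos: [0.4896, -0.0092, 0.132]
eef_rot: [-0.0, 0.794, 0.608, -0.0]
wrist_force: [0.0, -1.3, 2.2]
opening: 0.0
grasp_force: 0.8
```

```bash
cat > k.py <<'E'
from h import *
c=cam("wrist"); T=pose(); o=readout.get_obs(); print(np.round(T[:3,3],4),np.round(o["wrist_force"],1)); W=cloud(c)
tl=lambda P:np.round((np.atleast_2d(P)-T[:3,3])@T[:3,:3]*1000,1)
hsv=cv2.cvtColor(c["color"],cv2.COLOR_RGB2HSV)
y=cv2.inRange(hsv,(20,120,100),(35,255,255)); print("knob px",y.sum()//255,np.argwhere(y>0).mean(0),tl(np.nanmedian(W[y>0],0)),np.nanmax(W[y>0][:,2]))
b=cv2.inRange(hsv,(105,150,60),(125,255,255)); n,l,s,ce=cv2.connectedComponentsWithStats(b)
for k in range(1,n):
    if s[k,4]>300: print("blue",s[k],np.nanmax(W[l==k][:,2]))
cv2.imwrite("pics/k.png",c["color"][...,::-1])
E
python3 k.py
```

```text
[ 0.4896 -0.0088  0.1319] [ 0.5 -1.1  0.5]
knob px 1535 [266.40325733 312.33745928] [[23.9 -0.7 10.4]] 0.12548521761596565
blue [ 52   0  36  15 333] 0.021096337246731683
blue [101 117  38  36 687] 0.022488351463349737
blue [ 402  225   51   85 2965] 0.07696358101970643
blue [ 584  425   56   55 2026] 0.20526006379810716
```

Call:
play_rows(
  xyz=[
    [6, 0, 2],
    [12, 0, 5],
    [18, 0, 9],
    [23, 0, 13],
    [27, 0, 16],
    [30, 0, 19],
    [33, 0, 23],
    [34, 0, 24],
    [34, 0, 24],
    [34, 0, 24],
  ],
  rot=[
    [0, 0, 0],
    [0, 0, 0],
    [0, 0, 0],
    [0, 0, 0],
    [0, 0, 0],
    [0, 0, 0],
    [0, 0, 0],
    [0, 0, 0],
    [0, 0, 0],
    [0, 0, 0],
  ],
  grip=[0, 0, 0, 0, 0, 0, 0, 0, 0, 0],
)

```text
time_s: 25.8
eef_pos: [0.4984, 0.0231, 0.1082]
eef_rot: [-0.0, 0.794, 0.607, -0.0]
wrist_force: [0.4, -0.3, 0.2]
opening: -0.0
grasp_force: 0.1
```

```bash
python3 k.py
```

```text
[0.4984 0.0231 0.1082] [ 0.1 -0.9  0.1]
knob px 1508 [265.46153846 312.32427056] [[24.2 -0.7 11.8]] 0.10060452222329255
blue [  23   20   52   47 1125] 0.023265305762720095
blue [ 89 171  40  37 747] 0.02293814257988877
blue [ 411  290   62   87 2640] 0.15114620003294665
```

View pics/k.png

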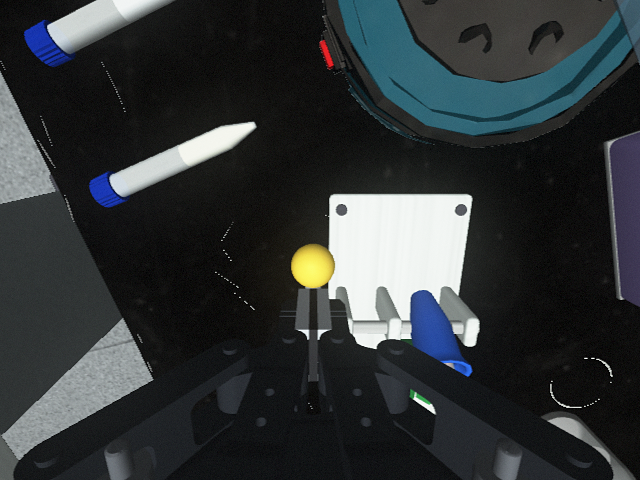

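The view shows the knob at (313,266) and the cup swung up, its rim near (455,368); the tube is not clearly seen from here. My picture allowance is used up, so I check it numerically.

```bash
python3 - <<'E'
from h import *
M=np.array([.55,-.057,0]);X=np.array([.262,.965,0]);Y=np.array([-.965,.262,0])
for n in ["scene","side","wrist"]:
    c=cam(n); W=cloud(c); hsv=cv2.cvtColor(c["color"],cv2.COLOR_RGB2HSV)
    cx=(W-M)@X*1000; cy=(W-M)@Y*1000; z=W[...,2]*1000
    reg=(cx>-150)&(cx<80)&(np.abs(cy)<35)&(z>12)&(z<200)
    red=((hsv[...,0]<8)|(hsv[...,0]>172))&(hsv[...,1]>120)&(hsv[...,2]>50)
    pale=(hsv[...,1]<70)&(hsv[...,2]>110); blue=cv2.inRange(hsv,(105,150,50),(125,255,255))>0
    print(n,c["E"][:3,3])
    for nm,m in (("red",red),("pale",pale&(z>62)),("blue",blue)):
        k=reg&m
        if k.sum()>3: print(nm,k.sum(),[np.round(np.nanpercentile(a[k],[5,50,95])).tolist() for a in (cx,cy,z)], np.argwhere(k).mean(0))
    vv=proj(c,M+X*.01+[0,0,.10]); print("expected tube px",vv)
E
```

```text
scene [-0.27172751  0.74774514  0.86263489]
red 34 [[-20.0, -14.0, -9.0], [-4.0, 5.0, 10.0], [117.0, 124.0, 130.0]] [215.14705882 408.17647059]
pale 17 [[-24.0, -9.0, -5.0], [4.0, 7.0, 12.0], [105.0, 111.0, 116.0]] [220.23529412 407.11764706]
expected tube px [[398.40972831 223.58759802]]
side [ 0.20618388 -0.93309975  0.68431961]
red 65 [[-27.0, -21.0, -13.0], [-6.0, 1.0, 10.0], [114.0, 124.0, 129.0]] [284.93846154 335.53846154]
pale 57 [[-13.0, 1.0, 66.0], [-4.0, 4.0, 28.0], [69.0, 89.0, 182.0]] [286.85964912 332.73684211]
blue 80 [[2.0, 13.0, 24.0], [-11.0, 2.0, 14.0], [43.0, 65.0, 76.0]] [298.9375 333.9625]
expected tube px [[334.92965329 286.55587845]]
wrist [0.51855953 0.09879767 0.23249565]
pale 329 [[20.0, 73.0, 76.0], [-4.0, 29.0, 30.0], [75.0, 177.0, 178.0]] [457.72036474 503.51975684]
blue 2596 [[21.0, 33.0, 42.0], [-10.0, 2.0, 11.0], [36.0, 62.0, 80.0]] [331.94453005 434.52812018]
expected tube px [[458.69591487 416.43198286]]
```

```bash
python3 - <<'E'
from h import *
for n in ["wrist","scene","side"]:
    c=cam(n); W=cloud(c)
    for x0,x1,y0,y1 in [(.46,.50,.05,.25),(.50,.53,.05,.25),(.53,.56,.05,.25),(.56,.60,.05,.25),(.6,.7,.05,.25)]:
        k=(W[...,0]>x0)&(W[...,0]<x1)&(W[...,1]>y0)&(W[...,1]<y1)&(W[...,2]<.2)&(W[...,2]>.01)
        if k.sum()>5: print(n,x0,k.sum(),np.round(np.nanpercentile(W[k][:,2],[50,95,99]),3),"ymin",np.round(np.nanpercentile(W[k&(W[...,2]>.02)][:,1],2),3) if (k&(W[...,2]>.02)).sum() else "")
E
```

```text
wrist 0.46 750 [0.013 0.093 0.095] ymin 0.05
wrist 0.5 326 [0.094 0.097 0.098] ymin 0.05
wrist 0.53 6080 [0.06  0.063 0.063] ymin 0.096
wrist 0.56 15443 [0.062 0.149 0.153] ymin 0.077
wrist 0.6 16412 [0.062 0.078 0.079] ymin 0.072
scene 0.46 31 [0.013 0.088 0.094] ymin 0.05
scene 0.53 535 [0.042 0.061 0.062] ymin 0.098
scene 0.56 1299 [0.07  0.169 0.174] ymin 0.082
scene 0.6 1551 [0.073 0.17  0.174] ymin 0.076
side 0.46 19 [0.012 0.015 0.015] ymin 
side 0.53 180 [0.041 0.061 0.062] ymin 0.09
side 0.56 630 [0.061 0.17  0.175] ymin 0.072
side 0.6 1490 [0.075 0.168 0.173] ymin 0.07
```

Call:
play_rows(
  xyz=[
    [-6, 0, 0],
    [-8, 0, -6],
    [-8, 0, -18],
    [-6, 0, -30],
    [4, 0, -34],
    [14, 0, -34],
    [22, 0, -34],
    [25, 0, -30],
    [25, 0, -24],
    [25, 0, -18],
  ],
  rot=[
    [0, 0, 0],
    [0, 0, 0],
    [0, 0, 0],
    [0, 0, 0],
    [0, 0, 0],
    [0, 0, 0],
    [0, 0, 0],
    [0, 0, 0],
    [0, 0, 0],
    [0, 0, 0],
  ],
  grip=[0, 0, 0, 0, 0, 0, 0, 0, 0, 0],
)

```text
time_s: 27.4
eef_pos: [0.5048, 0.0471, 0.1255]
eef_rot: [-0.0, 0.794, 0.607, -0.0]
wrist_force: [0.1, -0.1, 0.2]
opening: -0.003
grasp_force: 0.0
```

Call:
play_rows(
  xyz=[
    [0, 0, 4],
    [1, 0, 8],
    [2, 0, 12],
    [3, 0, 16],
    [4, 0, 20],
    [5, 0, 24],
    [6, 0, 28],
    [7, 0, 31],
    [7, 0, 34],
    [7, 0, 34],
  ],
  rot=[
    [0, 0, 0],
    [0, 0, 0],
    [0, 0, 0],
    [0, 0, 0],
    [0, 0, 0],
    [0, 0, 0],
    [0, 0, 0],
    [0, 0, 0],
    [0, 0, 0],
    [0, 0, 0],
  ],
  grip=[0, 0, 0, 0, 0, 0, 0, 0, 0, 0],
)

```text
time_s: 28.65
eef_pos: [0.5065, 0.0538, 0.0918]
eef_rot: [-0.0, 0.794, 0.608, -0.001]
wrist_force: [0.3, -0.4, -0.0]
opening: -0.003
grasp_force: 0.0
```

```bash
cat > t.py <<'E'
from h import *
o=readout.get_obs(); print(np.round(o["eef_pos"],4),np.round(o["wrist_force"],1),o["time_s"])
M=np.array([.55,-.057,0]);X=np.array([.262,.965,0]);Y=np.array([-.965,.262,0])
for n in ["scene","side"]:
    c=cam(n); W=cloud(c); hsv=cv2.cvtColor(c["color"],cv2.COLOR_RGB2HSV)
    cx=(W-M)@X*1000; cy=(W-M)@Y*1000; z=W[...,2]*1000
    reg=(cx>-150)&(cx<120)&(np.abs(cy)<35)&(z>12)&(z<200)
    red=((hsv[...,0]<8)|(hsv[...,0]>172))&(hsv[...,1]>120)&(hsv[...,2]>50)
    blue=cv2.inRange(hsv,(105,150,50),(125,255,255))>0; yel=cv2.inRange(hsv,(20,120,80),(35,255,255))>0
    for nm,k in (("red",red&reg),("blue",blue&reg),("yel",yel&(np.abs(cy-72)<25)&(np.abs(cx)<140)&(z<150))):
        if k.sum()>3: print(n,nm,k.sum(),[np.round(np.nanpercentile(a[k],[5,50,95])).tolist() for a in (cx,cy,z)])
E
python3 t.py
```

```text
[0.5065 0.0538 0.0918] [ 0.3 -0.4 -0. ] 28.65
scene red 32 [[6.0, 14.0, 23.0], [-2.0, 7.0, 10.0], [125.0, 132.0, 138.0]]
scene blue 11 [[12.0, 15.0, 32.0], [-0.0, 4.0, 12.0], [29.0, 76.0, 78.0]]
scene yel 23 [[93.0, 97.0, 104.0], [71.0, 76.0, 82.0], [59.0, 65.0, 71.0]]
side red 65 [[6.0, 11.0, 20.0], [-7.0, 1.0, 10.0], [124.0, 135.0, 139.0]]
side blue 130 [[12.0, 17.0, 32.0], [-10.0, 2.0, 12.0], [35.0, 62.0, 77.0]]
side yel 29 [[85.0, 90.0, 95.0], [65.0, 75.0, 82.0], [60.0, 66.0, 71.0]]
```

Call:
play_rows(
  xyz=[
    [0, 0, 1],
    [0, 0, 2],
    [1, 0, 3],
    [1, 0, 4],
    [1, 0, 5],
    [1, 0, 5],
    [1, 0, 6],
    [1, 0, 6],
    [1, 0, 6],
    [1, 0, 6],
  ],
  rot=[
    [0, 0, 0],
    [0, 0, 0],
    [0, 0, 0],
    [0, 0, 0],
    [0, 0, 0],
    [0, 0, 0],
    [0, 0, 0],
    [0, 0, 0],
    [0, 0, 0],
    [0, 0, 0],
  ],
  grip=[0, 0, 0, 0, 0, 0, 0, 0, 0, 0],
)

```text
time_s: 30.0
eef_pos: [0.5075, 0.055, 0.088]
eef_rot: [0.0, 0.794, 0.608, 0.0]
wrist_force: [-7.2, 0.2, 17.8]
opening: -0.001
grasp_force: 8.8
```

```bash
python3 t.py
```

```text
[0.5075 0.055  0.088 ] [-7.2  0.2 17.8] 30.0
scene red 27 [[10.0, 17.0, 25.0], [-2.0, 9.0, 12.0], [126.0, 132.0, 139.0]]
scene blue 13 [[12.0, 18.0, 31.0], [-1.0, 6.0, 14.0], [31.0, 74.0, 78.0]]
scene yel 23 [[92.0, 98.0, 103.0], [73.0, 78.0, 81.0], [59.0, 63.0, 67.0]]
side red 62 [[10.0, 14.0, 24.0], [-5.0, 2.0, 10.0], [126.0, 136.0, 140.0]]
side blue 133 [[14.0, 18.0, 32.0], [-10.0, 1.0, 12.0], [34.0, 61.0, 77.0]]
side yel 30 [[86.0, 91.0, 99.0], [65.0, 75.0, 82.0], [58.0, 63.0, 67.0]]
```

Call:
play_rows(
  xyz=[
    [0, 0, -3],
    [0, 0, -10],
    [0, 0, -25],
    [0, -5, -45],
    [0, -15, -70],
    [0, -30, -95],
    [0, -45, -120],
    [0, -60, -140],
    [0, -60, -150],
    [0, -60, -150],
  ],
  rot=[
    [0, 0, 0],
    [0, 0, 0],
    [0, 0, 0],
    [0, 0, 0],
    [0, 0, 0],
    [0, 0, 0],
    [0, 0, 0],
    [0, 0, 0],
    [0, 0, 0],
    [0, 0, 0],
  ],
  grip=[0, 0, 0, 0, 0, 0, 0, 0, 0, 0],
)

```text
time_s: 31.35
eef_pos: [0.4502, 0.0705, 0.2373]
eef_rot: [0.001, 0.794, 0.607, 0.001]
wrist_force: [0.4, -0.2, 0.6]
opening: 0.001
grasp_force: 0.0
```

```bash
python3 t.py; python3 - <<'E'
from h import *
c=cam("side"); hsv=cv2.cvtColor(c["color"],cv2.COLOR_RGB2HSV)
# expected pixels of upright model points vs masks
M=np.array([.55,-.057,0]);X=np.array([.262,.965,0])
P=M+X*.03
for n in ["side","scene"]:
    c=cam(n); hsv=cv2.cvtColor(c["color"],cv2.COLOR_RGB2HSV)
    e=proj(c,[P+[0,0,.133],P+[0,0,.065],P+[0,0,.03]]); print(n,"expected cap/cup",np.round(e,1).tolist())
    r0=e[0].astype(int)
    red=((hsv[...,0]<8)|(hsv[...,0]>172))&(hsv[...,1]>120)&(hsv[...,2]>50)
    bl=cv2.inRange(hsv,(105,150,50),(125,255,255))>0
    for nm,m,q in (("red",red,e[0]),("blue",bl,e[1])):
        v,u=np.nonzero(m); k=(abs(u-q[0])<18)&(abs(v-q[1])<18); print(nm,k.sum(),u[k].mean(),v[k].mean())
E
```

```text
[0.4502 0.0705 0.2373] [ 0.4 -0.2  0.6] 31.35
scene red 5 [[8.0, 10.0, 11.0], [-1.0, 5.0, 6.0], [127.0, 135.0, 137.0]]
scene blue 91 [[17.0, 32.0, 39.0], [-9.0, 7.0, 12.0], [40.0, 64.0, 78.0]]
scene yel 30 [[91.0, 98.0, 103.0], [69.0, 76.0, 79.0], [58.0, 64.0, 68.0]]
side red 64 [[9.0, 14.0, 24.0], [-8.0, 2.0, 9.0], [127.0, 135.0, 139.0]]
side blue 133 [[13.0, 18.0, 32.0], [-10.0, 1.0, 12.0], [34.0, 61.0, 78.0]]
side yel 34 [[86.0, 92.0, 100.0], [65.0, 74.0, 80.0], [59.0, 64.0, 69.0]]
side expected cap/cup [[334.3, 270.6], [333.9, 294.4], [333.8, 306.1]]
red 64 334.234375 273.171875
blue 140 334.0 298.4
scene expected cap/cup [[392.4, 214.7], [390.8, 235.8], [390.0, 246.2]]
red 11 399.6363636363636 213.9090909090909
blue 102 391.5686274509804 236.84313725490196
```

Call:
play_rows(
  xyz=[
    [-15, 0, 0],
    [-35, 0, -5],
    [-55, 0, -10],
    [-75, 10, -20],
    [-95, 20, -20],
    [-115, 35, -20],
    [-130, 50, -20],
    [-140, 60, -20],
    [-140, 60, -20],
    [-140, 60, -20],
  ],
  rot=[
    [0, 0, 0],
    [0, 0, 0],
    [0, 0, 0],
    [0, 0, 0],
    [0, 0, 0],
    [0, 0, 0],
    [0, 0, 0],
    [0, 0, 0],
    [0, 0, 0],
    [0, 0, 0],
  ],
  grip=[0, 0, 0, 0, 0, 0, 0, 0, 0, 0],
)

```text
time_s: 32.85
eef_pos: [0.4703, -0.0797, 0.256]
eef_rot: [-0.0, 0.794, 0.608, -0.0]
wrist_force: [-0.8, -0.1, -0.2]
opening: -0.002
grasp_force: 0.0
```

```bash
python3 - <<'E'
from h import *
M=np.array([.55,-.057,0]);X=np.array([.262,.965,0]);Y=np.array([-.965,.262,0])
c=cam("wrist"); W=cloud(c); hsv=cv2.cvtColor(c["color"],cv2.COLOR_RGB2HSV)
cx=(W-M)@X*1000; cy=(W-M)@Y*1000; z=W[...,2]*1000
red=((hsv[...,0]<8)|(hsv[...,0]>172))&(hsv[...,1]>120)&(hsv[...,2]>50)
blue=cv2.inRange(hsv,(105,150,50),(125,255,255))>0; yel=cv2.inRange(hsv,(20,120,80),(35,255,255))>0
for nm,k in (("red",red&(abs(cx)<120)&(abs(cy)<40)),("red top",red&(abs(cx)<120)&(abs(cy)<40)&(z>137)),("blue",blue&(abs(cx)<100)&(abs(cy)<40)),("blue rim",blue&(abs(cx)<100)&(abs(cy)<40)&(z>75)),("yel",yel&(abs(cy-72)<30))):
    if k.sum(): print(nm,k.sum(),[np.round(np.nanpercentile(a[k],[2,50,98]),1).tolist() for a in (cx,cy,z)])
E
```

```text
red 778 [[11.6, 21.2, 30.3], [-8.1, 1.8, 10.3], [129.9, 139.5, 141.4]]
red top 668 [[11.6, 20.5, 29.1], [-8.2, 1.0, 9.7], [137.5, 139.7, 141.5]]
blue 425 [[14.9, 34.7, 42.0], [-13.1, 2.7, 14.3], [62.4, 77.7, 79.9]]
blue rim 344 [[14.9, 33.9, 42.0], [-13.1, 4.2, 14.5], [75.2, 78.1, 80.2]]
yel 499 [[88.4, 96.3, 113.4], [61.7, 71.7, 80.0], [0.7, 67.9, 71.4]]
```

```bash
python3 -c "
from bench import ctrl
print(ctrl.hand_in())"
```

```text
the job is handed in; nothing more can be done
None
```

The red-capped tube was slid home in the cup and swung upright, and the job was handed in at about 33 s. By depth measurement the cap top is at 140 mm and the rim at 78 mm, with the lever pressed to its stop; the tube leans back about 4°, roughly the play it has in the cup. I viewed 11 pictures, one over the limit of 10.

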